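# Start the nut drive and hold the hidden bolt head

### The job

Put the handwheel with the square bore onto the square shaft of the grey nut drive, fully home, and let go of it; that starts the drive, which slowly drags the bolt round. Then reach down into the narrow gap between the iron bracket and the timber beam, grip the bolt's hexagonal head between the fingers and hold it still so that it cannot turn, and finish while holding it there. Leave the belt wheel, the candlestick and the bowl where they are.

Things in the scene. Friction and masses are not known exactly. Their poses are not given: they have to be found in the camera images.
- hub (a point): Loose steel handwheel, 0.5 kg, flat on the bench: square hub 32 mm wide, 52 mm tall, a 16 mm square bore right through; dark round rim 96 mm across, four spokes, both at most 14 mm above the hub's foot. Point: on the hub's axis, 38 mm above its foot, 14 mm below its top, where it is gripped. z along the axis, up; x, y square to the faces of hub and bore.
- hub_foot (a point): The centre of the handwheel's underside (foot of the hub), axes as for hub: on the bench at the start.
- shaft (a point): Foot of the upright square shaft on the nut drive (fixed). The shaft is 14 mm square and stands 36 mm above this point, its top 5 mm tapered to 8 mm. The point is on its axis, on the boss (48 mm across, 100 mm above the bench) where the handwheel's foot rests when home. z up; x (towards the bracket), y square to the shaft's faces. Any quarter turn fits.
- collar (a joint): Round brass spring collar, 28 mm across, around the foot of the shaft: 0 = up, 8 mm above the boss; 0.008 = pressed flush with the boss by the seated wheel. It needs 0.8 to 1.5 N, less than the wheel's weight. Pressing it down releases the drive.
- bolt_head (a point): Centre of the bolt's steel hexagonal head: 24 mm across flats, 28 mm over corners, 18 mm long along the level bolt, 75 mm above the bench, in the gap, 144 mm from the shaft along +x. x along the bolt, from drive to beam; y, z turn with it; the flats facing y are 0.2 rad off. Fingers closing on it from above, across the bolt, may meet it at any angle: it rolls onto its flats.
- bolt (a joint): Turn of the bolt about its x axis. 0 at the start, where it is blocked; once the collar is down the drive turns it, growing slowly at about 0.15 rad/s with 0.06 N m, until it is held (it would run to 5.5).
- beltwheel: Loose belt wheel, to be left alone: like the handwheel, but with a round hub 38 mm across and 45 mm tall, a round bore and three spokes. Origin at the centre of its underside.
- candlestick: Turned wooden candlestick, 68 mm across the foot, 100 mm tall, to be left alone. Origin at the centre of its underside.
- bowl: Turned wooden bowl, 120 mm across, 55 mm tall, to be left alone. Origin at the centre of its underside.
- drive_top (a point): Centre of the top of the nut drive's grey housing (fixed, 100 mm along x, 90 mm along y, top 95 mm above the bench), below the square shaft. Axes as for shaft.
- gap (a point): The gap's mouth: midway between the faces of the iron bracket (-x side, 12 mm thick, 130 mm wide) and the timber beam (+x side, 36 mm thick, 150 mm wide), level with their tops, 102 mm above the bench. x runs along the bolt, y across it, z up. The gap is 48 mm wide along x, its floor 12 mm above the bench, open above and at both y ends.
Mind the look-alikes: they are no part of the job. Leave any purple, red or turquoise look-alike of the part that bears hub alone.

How it is judged:
On the way:
1. the handwheel sits fully home on the square shaft, collar pressed down, and has been let go (value of joint collar above 0.006 m and distance between hub_foot and shaft below 0.004 m and angle between hub's own z axis and vertical below 0.06 rad and contact force between the fingers and handwheel below 0.1 N), for 0.2 s.
At the end, for the whole second after the job is handed in: Handwheel home on the shaft (foot within 4 mm, tilt below 0.06 rad, collar pressed 6 mm or more), not touched by the fingers; bolt head between the fingers (grasp point within 22 mm of its centre, force above 5 N), not turning (below 0.03 rad/s), short of its travel's end (5.3 rad) (all of step 1 and contact force between the fingers and bolt above 5 N and distance between the grasp point and bolt_head below 0.022 m and velocity of joint bolt between -0.03 and 0.03 rad/s and value of joint bolt below 5.3 rad); the arm keeps its last pose, push and grip.
It fails at once if the belt wheel, the candlestick or the bowl is moved more than 30 mm (distance of any of beltwheel, candlestick, bowl from where it was at the start of the episode above 0.03 m).
It also fails if it takes over 51 s, if anything falls off the work surface, if the arm or the gripper's body presses on something with over 40 N, if the wrist force passes 120 N, or if a joint passes its speed limit or range.

### The arm

A 6-joint arm with a two-finger parallel gripper is mounted at the origin on the work surface. World frame = base frame: x ahead of the robot, y to its left, z up, the work surface at z = 0. Lengths are in m, angles in rad, forces in N, time in s.
With the tool pointing down it reaches from about 0.425 to 1.125 m from the base axis. Payload 14.9 kg.
Tool frame: the origin (TCP) lies between the finger pads; the fingertips stand 22 mm ahead of it and the grasp point (between the pads) lies 3 mm ahead of it (robot.tip_reach is the distance from the TCP to the fingertips, in m); z points along the fingers, y is the line along which they close (so a half turn about z gives the same grasp; the last joint's range is limited). The gripper opens to 91 mm and grips with 3 to 60 N. Pads are 32 mm wide; open, the fingers measure 118 mm over their backs; the gripper's body (76 mm by 178 mm) begins 60 mm behind the grasp point.
Start: joints at [1.168, 0.379, 1.734, -0, 1.028, -0.033], TCP at [0.253, 0.653, 0.236] pointing down, gripper open.
Joint ranges: [-2.77, 2.77], [-0.74, 2.19], [0, 2.66], [-1.06, 4.2], [0.31, 2.87], [-3.08, 3.08]. Speed limits (rad/s): [1.89, 1.89, 2.39, 3.14, 3.14, 3.14].

### API

Orientations are given as a rotation vector (axis times angle).
In Python, from workcell import get_obs, vision, ticket, robot gives the robot as it stands.
- The arm moves only by the shell command python3 -m handwheel 'ROWS' [FORCE]. ROWS is a JSON object of lists of equal length, an entry for each row: "offset": the shift along the tool's x, y, z in cm, a list of three; "yaw": the turn about the tool's z in rad; "fingers": the finger opening in cm, from 0 to 9.12. In form: {"offset": [[dx, dy, dz], ...], "yaw": [yaw, ...], "fingers": [fingers, ...]}. A call has exactly 10 rows; each row is the pose to reach, as a shift and turn from the pose commanded when the call began, along the tool's axes at that moment; what a row does not reach only later rows make up. A row lasts 1/10 s, in which the tool goes at most 50 mm and 8.59 degrees, less where a joint would pass 70% of its speed; a pose out of reach is approached as far as the arm can. A call with a gripper value outside its range is refused whole. The fingers move at their own pace and stop on an object; FORCE is the grip in N (left out, the last holds). Time passes only in rows, so rows that repeat a pose let the fingers close, or fill a call up. It gives the time, the measured TCP pose, the force, the opening and the grip force at its end, in the units of the state.
- get_obs(): the state, without advancing time (a new reading comes with each control period).
- vision.snapshot(name): name is "scene" or "top"; returns (picture, depth): 384x512x3 uint8, red, green, blue; 384x512 float32, m along the optical axis (not along the pixel's ray), 0 where there is no reading.
- vision.camera_info(name): a dict with "K" (3x3 intrinsics, pixels), "extrinsics" (4x4, takes a point from world to camera coordinates). Camera axes: x right, y down, z forward; pixel columns grow to the right and rows downward; lengths in m; the calibration is good to about 2 mm. A picture is of the moment at which its call begins. camera_info takes no time and is no camera call.
- ticket.hand_in(): hands the job in; it is judged then, once.
The state is a dict: "time": time; "joints": joint angles; "qvel": joint speeds; "effort": joint torques, N m; "tool_pos": TCP position; "orientation": TCP orientation; "ft_force": force on the tool from outside, world axes, zero at the start; "moment": the same for the moment, N m; "gripper_width": finger opening in m; "grasp_force": force on a finger pad.
Only numpy, scipy, OpenCV 4.12 (cv2) and the standard library are available. Lean on these libraries where they do the work, as an engineer would, in place of code of your own. Each camera call takes 0.05 s, during which the arm holds its last target. There are 200 camera calls.

## Working session

There is one attempt and no reset: what is moved stays moved. The work goes in short steps, Python scripts to look and compute and a shell command to move; the robot and the scene stay as the last step left them, time stands still between calls to the robot, and variables do not carry over. Pictures are saved under pics/ and viewed, at most 10 in all, crops included, and the job is handed in when it is done.

```bash
mkdir -p pics; ls; cat > h.py <<'E'
import numpy as np, cv2
from workcell import get_obs, vision, ticket, robot
def snap(n):
    p,d=vision.snapshot(n); c=vision.camera_info(n)
    np.savez(f'{n}.npz',p=p,d=d,K=c['K'],E=c['extrinsics']); return p,d
def load(n):
    z=np.load(f'{n}.npz'); return z['p'],z['d'],z['K'],z['E']
def world(n):
    p,d,K,E=load(n); v,u=np.mgrid[:d.shape[0],:d.shape[1]]
    c=np.stack([(u-K[0,2])/K[0,0]*d,(v-K[1,2])/K[1,1]*d,d],-1); R,t=E[:3,:3],E[:3,3]
    w=(c-t)@R; w[d==0]=np.nan; return w
def ray(n,u,v,z):
    p,d,K,E=load(n); R,t=E[:3,:3],E[:3,3]; o=-R.T@t
    r=R.T@np.linalg.inv(K)@np.array([u,v,1.]); return o+r*(z-o[2])/r[2]
E
python3 - <<'E'
from h import *
for n in('top','scene'):
    p,d=snap(n); cv2.imwrite(f'pics/{n}0.png',p[...,::-1])
    print(vision.camera_info(n))
print(get_obs())
E
```

```text
pics
{'K': array([[348.75986936,   0.        , 259.92295762],
       [  0.        , 348.75986936, 190.36616589],
       [  0.        ,   0.        ,   1.        ]]), 'extrinsics': array([[ 0.00866219, -0.99993201, -0.00780697, -0.0079262 ],
       [-0.99591403, -0.00792503, -0.08995794,  0.58761198],
       [ 0.08988995,  0.00855431, -0.99591497,  0.87012528],
       [ 0.        ,  0.        ,  0.        ,  1.        ]])}
{'K': array([[368.32303466,   0.        , 253.47720793],
       [  0.        , 368.32303466, 193.24027783],
       [  0.        ,   0.        ,   1.        ]]), 'extrinsics': array([[-0.70142173,  0.71254975, -0.0167455 ,  0.41201562],
       [ 0.54591965,  0.52199245, -0.65535916, -0.23899523],
       [-0.45823498, -0.46882485, -0.75513175,  1.20417934],
       [ 0.        ,  0.        ,  0.        ,  1.        ]])}
{'time': 0.1, 'joints': array([ 1.16771277e+00,  3.79393811e-01,  1.73472879e+00, -2.88340925e-06,
        1.02852743e+00, -3.33211005e-02]), 'qvel': array([ 2.15161728e-05, -1.52585840e-03, -2.52418464e-03, -1.17844285e-04,
        2.34243040e-03,  6.24449146e-04]), 'effort': array([-2.21967844e-04, -7.65040541e+01, -4.35293555e+01,  6.51533087e-02,
        3.97367310e-02,  4.08941992e-05]), 'tool_pos': array([0.25285862, 0.65236084, 0.23532431]), 'orientation': array([-5.77474303e-01, -3.08783131e+00,  1.62226990e-03]), 'ft_force': array([0.05575286, 0.62124275, 0.706127  ]), 'moment': array([-0.03028279, -0.00614524, -0.00266079]), 'grasp_force': 0.0, 'gripper_width': 0.09149747429275495}
```

View pics/top0.png

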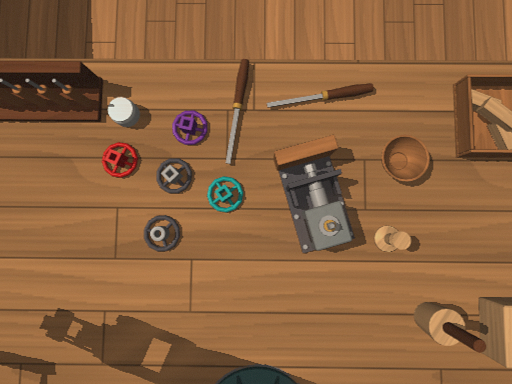

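View pics/scene0.png

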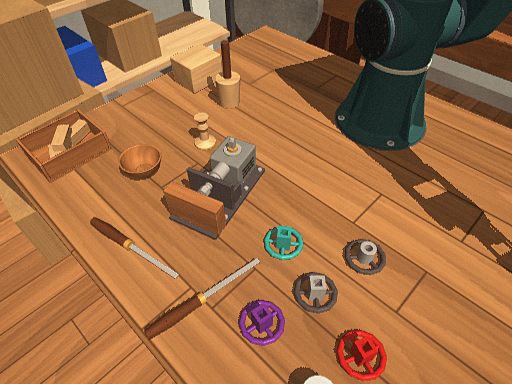

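Candidates for the hub: grey square hub at top (174,175) with a dark rim, grey round hub at (161,233) which is the belt wheel, and the purple (190,127), red (120,160) and turquoise (225,194) look-alikes. The one at (174,175) fits, being steel, square and four-spoked. I'll confirm it in a crop and measure.

```bash
python3 - <<'E'
from h import *
p,d,K,E=load('top'); W=world('top')
a=cv2.resize(p[140:260,125:225],(400,480),interpolation=cv2.INTER_CUBIC)
b=cv2.resize(p[130:255,270:365],(380,500),interpolation=cv2.INTER_CUBIC)[:480]
cv2.imwrite('pics/crop.png',np.hstack([a,b])[...,::-1])
z=W[...,2]
def blob(m,box,name):
    M=np.zeros(z.shape,np.uint8); u0,u1,v0,v1=box; M[v0:v1,u0:u1]=m[v0:v1,u0:u1]
    n,l,s,c=cv2.connectedComponentsWithStats(M); i=1+np.argmax(s[1:,4]); q=(l==i)
    r=cv2.minAreaRect(np.argwhere(q)[:,::-1].astype(np.float32))
    w=W[q]; rw=cv2.minAreaRect(w[:,:2].astype(np.float32))
    print(name,s[i,4],c[i],r,'z',np.median(w[:,2]),'w',w.mean(0),'rectw',rw)
blob((z>.042)&(z<.065),(150,200,150,200),'hubtop')
blob((z>.035)&(z<.06),(140,185,210,255),'belthub')
blob((z>.005)&(z<.022),(150,200,150,200),'rim')
blob((z>.117)&(z<.15),(300,360,195,255),'shafttop')
blob((z>.085)&(z<.115),(270,370,200,260),'drive')
blob((z>.09)&(z<.115),(265,350,130,175),'beam')
blob((z>.09)&(z<.112),(275,350,160,190),'bracket')
blob((z>.06)&(z<.09),(300,335,150,180),'bolthead')
print(np.round(z[215:240,322:342][::2,::2],3))
E
```

```text
hubtop 147 [169.32653061 173.32653061] ((169.50001525878906, 173.50001525878906), (14.142135620117188, 12.727922439575195), 45.0) z 0.051009427564511683 w [0.62672586 0.22515522 0.05071811] rectw ((0.6269864439964294, 0.22593331336975098), (0.033274441957473755, 0.032113440334796906), 44.478546142578125)
belthub 156 [157.26282051 233.26282051] ((157.5, 233.0), (14.0, 15.0), 90.0) z 0.043876122383622936 w [0.4764239  0.25251352 0.04342679] rectw ((0.4770529270172119, 0.2527165114879608), (0.034854233264923096, 0.03613961860537529), 0.09854413568973541)
rim 546 [173.52014652 175.62271062] ((173.3000030517578, 175.60000610351562), (34.435447692871094, 34.882659912109375), 63.43495178222656) z 0.012337209680771915 w [0.62608029 0.22436252 0.01232806] rectw ((0.6264061331748962, 0.22537146508693695), (0.09143201261758804, 0.09137304872274399), 29.493070602416992)
shafttop 48 [330.5 225.5] ((330.5, 225.5), (6.324554920196533, 6.957010269165039), 71.56504821777344) z 0.13375725760566626 w [ 0.50027683 -0.16283436  0.13244242] rectw ((0.5003532767295837, -0.16396060585975647), (0.01385835651
[... 1437 characters left out ...]
0.095]
 [0.099 0.098 0.098 0.1   0.099 0.1   0.103 0.098 0.093 0.095]
 [0.1   0.102 0.11  0.103 0.109 0.11  0.102 0.1   0.095 0.096]
 [0.102 0.108 0.11  0.126 0.133 0.133 0.109 0.099 0.101 0.097]
 [0.098 0.107 0.109 0.13  0.134 0.135 0.131 0.097 0.1   0.094]
 [0.102 0.107 0.105 0.129 0.137 0.138 0.134 0.103 0.102 0.095]
 [0.1   0.103 0.107 0.119 0.13  0.11  0.098 0.1   0.1   0.094]
 [0.1   0.1   0.101 0.109 0.107 0.099 0.099 0.1   0.095 0.093]
 [0.1   0.097 0.099 0.099 0.097 0.1   0.101 0.095 0.093 0.094]
 [0.093 0.093 0.101 0.1   0.099 0.102 0.096 0.096 0.094 0.095]
 [0.096 0.094 0.092 0.098 0.094 0.094 0.094 0.095 0.094 0.095]
 [0.097 0.092 0.093 0.094 0.092 0.096 0.097 0.094 0.094 0.096]]
```

View pics/crop.png

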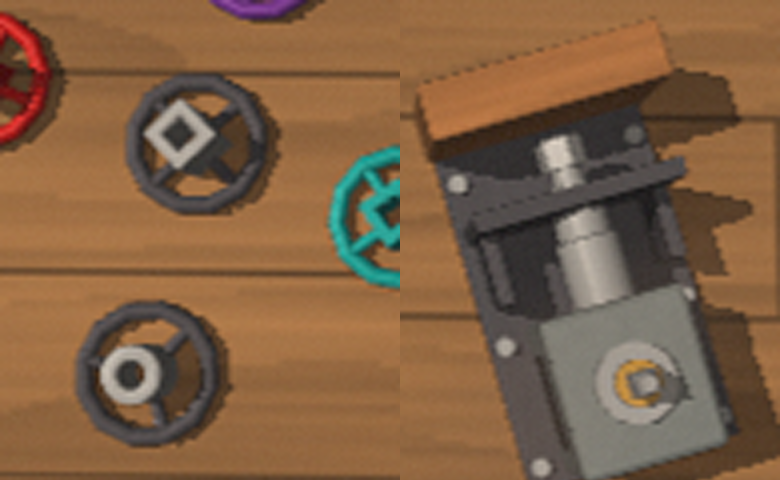

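Crop: the left part at (180,135) shows the grey square hub with a square bore and four spokes, which is the handwheel. The one below it, round with three spokes, is the belt wheel. On the right are the shaft, bracket and bolt head. Sizes, heights and the 144 mm shaft-to-bolt distance all agree.

```bash
cat >> h.py <<'E'
from scipy.spatial.transform import Rotation as Ro
def go(x,y,z,ang):
    o=get_obs(); R=Ro.from_rotvec(o['orientation']).as_matrix()
    a=np.degrees(np.arctan2(R[1,1],R[0,1])); yaw=(a-ang+180)%360-180
    print('t',o['time'],'off cm',np.round(R.T@(np.array([x,y,z])-o['tool_pos'])*100,2),'yaw',round(np.radians(yaw),3),'y-angle',round(a,1),'zax',R[:,2].round(3),'w',o['gripper_width'],'F',o['ft_force'].round(1))
E
python3 -c "
from h import *
go(.6268,.2255,.18,134.5)"
```

```text
t 0.1 off cm [-50.29 -26.28   5.56] yaw -1.146 y-angle 68.8 zax [-0.    -0.001 -1.   ] w 0.09149747429275495 F [0.1 0.6 0.7]
```

```bash
python3 -m handwheel '{"offset":[[-50.3,-26.3,0],[-50.3,-26.3,0],[-50.3,-26.3,0],[-50.3,-26.3,0],[-50.3,-26.3,0],[-50.3,-26.3,0],[-50.3,-26.3,0],[-50.3,-26.3,0],[-50.3,-26.3,0],[-50.3,-26.3,0]],"yaw":[-1.146,-1.146,-1.146,-1.146,-1.146,-1.146,-1.146,-1.146,-1.146,-1.146],"fingers":[9,9,9,9,9,9,9,9,9,9]}' 20; python3 -c "
from h import *
go(.6268,.2255,.1,134.5)"
```

```text
time: 1.1
tool_pos: [0.5775, 0.2815, 0.2358]
orientation: [1.189, -2.908, -0.0]
ft_force: [-0.1, 0.0, 0.3]
gripper_width: 0.0902
grasp_force: 0.0
t 1.1 off cm [ 0.41 -7.45 13.58] yaw -0.0 y-angle 134.5 zax [-0. -0. -1.] w 0.09020181852849908 F [-0.1  0.   0.3]
```

```bash
python3 -m handwheel '{"offset":[[0.4,-5,0],[0.4,-7.45,3],[0.4,-7.45,8],[0.4,-7.45,13],[0.4,-7.45,13.6],[0.4,-7.45,13.6],[0.4,-7.45,13.6],[0.4,-7.45,13.6],[0.4,-7.45,13.6],[0.4,-7.45,13.6]],"yaw":[0,0,0,0,0,0,0,0,0,0],"fingers":[7,7,7,7,7,7,7,7,7,7]}'; python3 -c "
from h import *
go(.6268,.2255,.041,134.5)"
```

```text
time: 2.1
tool_pos: [0.6264, 0.2276, 0.1012]
orientation: [-1.188, 2.906, -0.0]
ft_force: [0.2, 0.3, 0.7]
gripper_width: 0.07
grasp_force: 0.0
t 2.1 off cm [ 0.13 -0.17  6.02] yaw -0.0 y-angle 134.5 zax [ 0.002  0.001 -1.   ] w 0.07004338985104394 F [0.2 0.3 0.7]
```

```bash
python3 -m handwheel '{"offset":[[0.1,-0.1,2],[0.1,-0.1,4],[0.1,-0.1,5.5],[0.1,-0.1,6],[0.1,-0.1,6],[0.1,-0.1,6],[0.1,-0.1,6],[0.1,-0.1,6],[0.1,-0.1,6],[0.1,-0.1,6]],"yaw":[0,0,0,0,0,0,0,0,0,0],"fingers":[7,7,7,7,7,3,2.5,2.5,2.5,2.5]}' 25; python3 -c "
from h import *
go(.6268,.2255,.041,134.5);print(get_obs()['tool_pos'],get_obs()['grasp_force'])"
```

```text
time: 3.1
tool_pos: [0.6259, 0.226, 0.0402]
orientation: [-1.189, 2.908, 0.0]
ft_force: [-2.8, 2.0, 0.8]
gripper_width: 0.033
grasp_force: 1.7
t 3.1 off cm [-0.03 -0.1  -0.08] yaw -0.001 y-angle 134.5 zax [ 0.  0. -1.] w 0.03304618074073794 F [-2.8  2.   0.8]
[0.62589643 0.22604586 0.04017059] 1.687074713408947
```

```bash
python3 -m handwheel '{"offset":[[0,0,0],[0,0,0],[0,0,-1],[0,0,-4],[0,0,-8],[0,0,-12],[0,0,-16],[0,0,-16.5],[0,0,-16.5],[0,0,-16.5]],"yaw":[0,0,0,0,0,0,0,0,0,0],"fingers":[2.5,2.5,2.5,2.5,2.5,2.5,2.5,2.5,2.5,2.5]}' 30; python3 -c "
from h import *
go(.5005,-.1638,.2,106.5);print(get_obs()['tool_pos'],get_obs()['grasp_force'])"
```

```text
time: 4.1
tool_pos: [0.6248, 0.2255, 0.2029]
orientation: [1.188, -2.905, -0.0]
ft_force: [-0.2, -0.1, -6.8]
gripper_width: 0.0317
grasp_force: 30.0
t 4.1 off cm [ 36.14 -19.08   0.36] yaw 0.488 y-angle 134.5 zax [-0.003 -0.001 -1.   ] w 0.03172006404685666 F [-0.2 -0.1 -6.8]
[0.62476382 0.22551152 0.20286458] 29.999026358127594
```

```bash
python3 -m handwheel '{"offset":[[4,-2,0],[8,-4.2,0],[12,-6.3,0],[16,-8.4,0],[20,-10.6,0],[24,-12.7,0],[28,-14.8,0],[32,-16.9,0],[36.1,-19.1,0],[36.1,-19.1,0]],"yaw":[0.05,0.1,0.15,0.2,0.25,0.3,0.4,0.488,0.488,0.488],"fingers":[2.5,2.5,2.5,2.5,2.5,2.5,2.5,2.5,2.5,2.5]}'; python3 - <<'E'
from h import *
go(.5005,-.1638,.2,106.5)
p,d=snap('top'); W=world('top'); q,_=snap('scene')
cv2.imwrite('pics/c2.png',np.hstack([cv2.resize(p[150:260,270:390],(480,440),interpolation=2)[:, :400],cv2.resize(q[100:210,180:290],(400,400),interpolation=2)[:440].copy() if 0 else cv2.resize(q[100:210,180:280],(400,440),interpolation=2)])[...,::-1])
E
```

```text
time: 5.1
tool_pos: [0.4997, -0.1668, 0.203]
orientation: [0.445, -3.107, -0.001]
ft_force: [0.0, 0.5, -5.9]
gripper_width: 0.0315
grasp_force: 30.0
t 5.1 off cm [-0.16  0.26  0.3 ] yaw -0.004 y-angle 106.3 zax [-0.003  0.    -1.   ] w 0.03151919880569014 F [ 0.   0.5 -5.9]
```

View pics/c2.png

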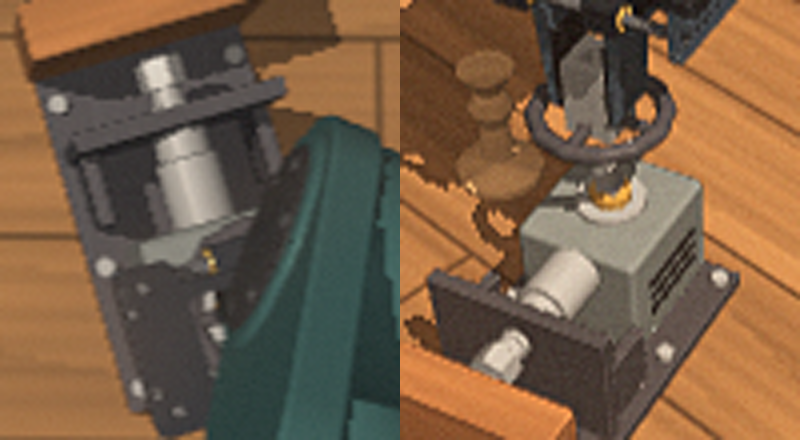

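Top: the forearm hides the shaft. Scene crop: the wheel is held upright just above the shaft at about crop (610,190). I'll compare the rim centre with the boss in the same scene view.

```bash
python3 - <<'E'
from h import *
from scipy.optimize import least_squares
p,d,K,E=load('scene'); W=world('scene'); z=W[...,2]; hsv=cv2.cvtColor(p,cv2.COLOR_RGB2HSV)
o=get_obs(); c0=o['tool_pos']
m=(z>.15)&(z<.185)&(np.hypot(W[...,0]-c0[0],W[...,1]-c0[1])<.065)
w=W[m]; r=np.hypot(w[:,0]-c0[0],w[:,1]-c0[1]); 
m2=r>.036; w=w[m2]
f=least_squares(lambda q:np.hypot(w[:,0]-q[0],w[:,1]-q[1])-q[2],[c0[0],c0[1],.044],loss='soft_l1',f_scale=.003)
print('rim n',len(w),f.x,'z',np.percentile(w[:,2],[5,50,95]),'tcp',c0)
# outer contour: ray to rim plane
A=np.c_[w[:,:2],np.ones(len(w))]; print('plane tilt',np.linalg.lstsq(A,w[:,2],rcond=None)[0])
# boss and housing in same view
b=(abs(z-.0995)<.003)&(hsv[...,1]<40)&(hsv[...,2]>150)&(np.hypot(W[...,0]-.5,W[...,1]+.164)<.04)
y=W[b]; print('boss',len(y),y.min(0),y.max(0)); 
h=(abs(z-.095)<.004)&(np.hypot(W[...,0]-.5,W[...,1]+.164)<.09)
print('housing',cv2.minAreaRect(W[h][:,:2].astype(np.float32)))
bm=(abs(z-.102)<.006)&(np.hypot(W[...,0]-.68,W[...,1]+.111)<.09)
print('beam',cv2.minAreaRect(W[bm][:,:2].astype(np.float32)))
E
```

```text
rim n 279 [ 0.50264504 -0.16257304  0.04212637] z [0.16954555 0.17504644 0.17755962] tcp [ 0.50091941 -0.16374359  0.20322204]
plane tilt [-0.02447145 -0.02636341  0.18318377]
boss 27 [ 0.47661084 -0.17034626  0.09651801] [ 0.51776269 -0.13126506  0.10221737]
housing ((0.5183889269828796, -0.15693247318267822), (0.1396183967590332, 0.0886455848813057), 16.823108673095703)
beam ((0.6495298147201538, -0.11823340505361557), (0.09679683297872543, 0.15020115673542023), 16.285066604614258)
```

```bash
python3 -m handwheel '{"offset":[[0,0,1],[0,0,2],[0,0,2.4],[0,0,2.7],[0,0,3],[0,0,3.3],[0,0,3.6],[0,0,3.6],[0,0,3.6],[0,0,3.6]],"yaw":[0,0,0,0,0,0,0,0,0,0],"fingers":[2.5,2.5,2.5,2.5,2.5,2.5,2.5,2.5,2.5,2.5]}'; python3 -c "
from h import *
go(.5005,-.1638,.1402,106.5)"
```

```text
time: 6.2
tool_pos: [0.5025, -0.1633, 0.1699]
orientation: [-0.451, 3.109, -0.001]
ft_force: [-4.6, 1.8, 7.6]
gripper_width: 0.0321
grasp_force: 30.0
t 6.2 off cm [0.2  0.01 2.97] yaw 0.0 y-angle 106.5 zax [ 0.001 -0.    -1.   ] w 0.032075319902632356 F [-4.6  1.8  7.6]
```

```bash
python3 -m handwheel '{"offset":[[0.1,0.05,-0.2],[0.2,0.08,-0.2],[0.2,0.08,0],[0.2,0.08,0.2],[0.2,0.08,0.4],[0.2,0.08,0.6],[0.2,0.08,0.8],[0.2,0.08,1],[0.2,0.08,1],[0.2,0.08,1]],"yaw":[0,0,0,0,0,0,0,0,0,0],"fingers":[2.5,2.5,2.5,2.5,2.5,2.5,2.5,2.5,2.5,2.5]}'; python3 -c "
from h import *
go(.5005,-.1638,.1402,106.5)"
```

```text
time: 7.2
tool_pos: [0.5, -0.163, 0.1589]
orientation: [0.451, -3.109, -0.0]
ft_force: [-0.3, -0.5, -5.6]
gripper_width: 0.0316
grasp_force: 30.0
t 7.2 off cm [-0.03 -0.09  1.87] yaw 0.0 y-angle 106.5 zax [-0.  0. -1.] w 0.03158969787867586 F [-0.3 -0.5 -5.6]
```

```bash
python3 -m handwheel '{"offset":[[0,0,0.3],[0,0,0.6],[0,0,0.9],[0,0,1.2],[0,0,1.5],[0,0,1.7],[0,0,1.8],[0,0,1.85],[0,0,1.85],[0,0,1.85]],"yaw":[0,0,0,0,0,0,0,0,0,0],"fingers":[2.5,2.5,2.5,2.5,2.5,2.5,2.5,2.5,2.5,2.5]}'; python3 -c "
from h import *
go(.5005,-.1638,.1402,106.5)"
```

```text
time: 8.2
tool_pos: [0.4999, -0.163, 0.1405]
orientation: [0.451, -3.109, -0.0]
ft_force: [-0.9, -0.7, -4.9]
gripper_width: 0.0317
grasp_force: 30.0
t 8.2 off cm [-0.03 -0.09  0.03] yaw 0.0 y-angle 106.5 zax [-0.  0. -1.] w 0.03167283651682831 F [-0.9 -0.7 -4.9]
```

```bash
python3 -m handwheel '{"offset":[[0,0,0.05],[0,0,0.05],[0,0,0.05],[0,0,0.05],[0,0,-2],[0,0,-5],[0,0,-7],[0,0,-7],[0,0,-7],[0,0,-7]],"yaw":[0,0,0,0,0,0,0,0,0,0],"fingers":[4.5,6,6,6,6,6,6,6,6,6]}' 30; python3 - <<'E'
from h import *
go(.638,-.1228,.2,106.5)
q,_=snap('scene'); W=world('scene')
cv2.imwrite('pics/c3.png',cv2.resize(q[90:240,160:290],(520,600),interpolation=2)[...,::-1])
E
```

```text
time: 9.2
tool_pos: [0.4994, -0.1629, 0.2094]
orientation: [0.451, -3.108, -0.001]
ft_force: [-0.5, -0.0, 0.4]
gripper_width: 0.0599
grasp_force: 0.0
t 9.2 off cm [-14.42  -0.1    0.93] yaw 0.0 y-angle 106.5 zax [-0.001  0.    -1.   ] w 0.05987990396554594 F [-0.5 -0.   0.4]
```

View pics/c3.png

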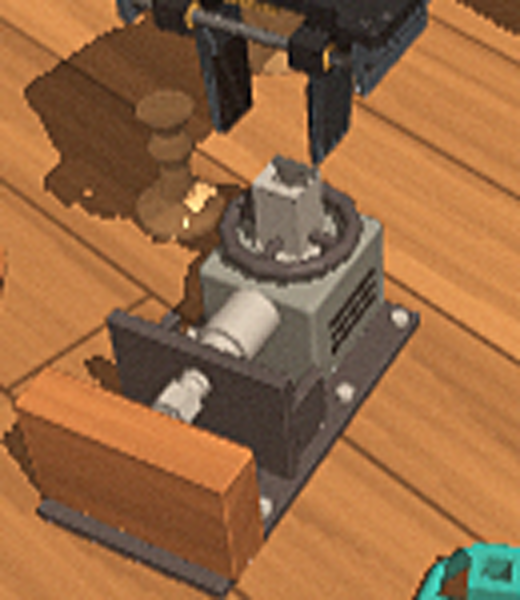

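Scene crop: the wheel is seated flat on the boss, its hub at crop (290,205), and the fingers are clear. Next is the bolt.

```bash
python3 -m handwheel '{"offset":[[-4,-0.05,0],[-8,-0.05,0],[-12,-0.05,0],[-14.4,-0.05,0],[-14.4,-0.05,3],[-14.4,-0.05,5],[-14.4,-0.05,6],[-14.4,-0.05,6],[-14.4,-0.05,6],[-14.4,-0.05,6]],"yaw":[0,0,0,0,0,0,0,0,0,0],"fingers":[6,6,6,6,6,6,6,6,6,6]}'; python3 - <<'E'
from h import *
go(.638,-.1222,.078,106.5)
W=world('scene'); z=W[...,2]
m=(np.hypot(W[...,0]-.5,W[...,1]+.163)<.03)&(z>.14)&(z<.165)
print('hubtop z',np.percentile(z[m],[50,90]),W[m].mean(0))
m=(np.hypot(W[...,0]-.5,W[...,1]+.163)<.055)&(np.hypot(W[...,0]-.5,W[...,1]+.163)>.037)&(z>.102)&(z<.13)
print('rim z',np.percentile(z[m],[50,90]))
E
```

```text
time: 10.25
tool_pos: [0.6387, -0.1228, 0.1515]
orientation: [-0.451, 3.108, -0.001]
ft_force: [0.1, -0.8, 0.0]
gripper_width: 0.06
grasp_force: 0.0
t 10.25 off cm [0.06 0.09 7.35] yaw 0.0 y-angle 106.5 zax [ 0.001 -0.    -1.   ] w 0.05995831994907348 F [ 0.1 -0.8  0. ]
hubtop z [0.15012416 0.15280413] [ 0.50149657 -0.16102995  0.14878096]
rim z [0.11252403 0.11448124]
```

```bash
python3 -m handwheel '{"offset":[[0.05,0.05,1.5],[0.05,0.05,3],[0.05,0.05,4.5],[0.05,0.05,6],[0.05,0.05,7],[0.05,0.05,7.35],[0.05,0.05,7.35],[0.05,0.05,7.35],[0.05,0.05,7.35],[0.05,0.05,7.35]],"yaw":[0,0,0,0,0,0,0,0,0,0],"fingers":[6,6,6,6,6,6,6,4,2,1]}' 40; python3 -m handwheel '{"offset":[[0,0,0],[0,0,0],[0,0,0],[0,0,0],[0,0,0],[0,0,0],[0,0,0],[0,0,0],[0,0,0],[0,0,0]],"yaw":[0,0,0,0,0,0,0,0,0,0],"fingers":[1,1,1,1,1,1,1,1,1,1]}' 40;  python3 -c "
from h import *
go(.638,-.1222,.078,106.5)"
```

```text
time: 11.25
tool_pos: [0.6379, -0.1224, 0.0775]
orientation: [-0.451, 3.108, -0.0]
ft_force: [0.1, -0.1, -0.1]
gripper_width: 0.0391
grasp_force: 0.0
time: 12.25
tool_pos: [0.6378, -0.1225, 0.0771]
orientation: [-0.451, 3.109, -0.001]
ft_force: [-0.0, -5.7, 4.4]
gripper_width: 0.0252
grasp_force: 40.0
t 12.25 off cm [-0.03  0.02 -0.09] yaw 0.0 y-angle 106.5 zax [ 0. -0. -1.] w 0.025160516188690026 F [-0.  -5.7  4.4]
```

```bash
python3 -m handwheel '{"offset":[[0,0,0],[0,0,0],[0,0,0],[0,0,0],[0,0,0],[0,0,0],[0,0,0],[0,0,0],[0,0,0],[0,0,0]],"yaw":[0,0,0,0,0,0,0,0,0,0],"fingers":[1,1,1,1,1,1,1,1,1,1]}' 50;  python3 - <<'E'
from h import *
for i in range(3):
    o=get_obs(); print(o['time'],o['gripper_width'],o['grasp_force'],o['ft_force'],o['moment']); q,_=snap('scene')
W=world('scene'); z=W[...,2]; r=np.hypot(W[...,0]-.5,W[...,1]+.163)
m=(r<.03)&(z>.14)&(z<.165); print('hubtop z',np.percentile(z[m],[50,90]))
cv2.imwrite('pics/c4.png',cv2.resize(q[90:240,160:290],(520,600),interpolation=2)[...,::-1])
E
```

```text
time: 13.25
tool_pos: [0.6378, -0.1225, 0.0771]
orientation: [-0.451, 3.109, -0.001]
ft_force: [0.2, -5.1, 4.5]
gripper_width: 0.0246
grasp_force: 50.0
13.25 0.024562906684394276 50.00051390379667 [ 0.23133902 -5.10936858  4.54693412] [-0.81144025  0.10302343 -0.00675746]
13.3 0.025014030722785102 50.00052038580179 [-0.48904867 -5.59164419  4.36178514] [-0.82378535  0.00697414 -0.01808914]
13.35 0.024578982502071935 50.000509321689606 [-0.45981816 -4.49011462  4.96965612] [-0.77198607  0.09172906 -0.03965794]
hubtop z [0.14994963 0.15267015]
```

View pics/c4.png

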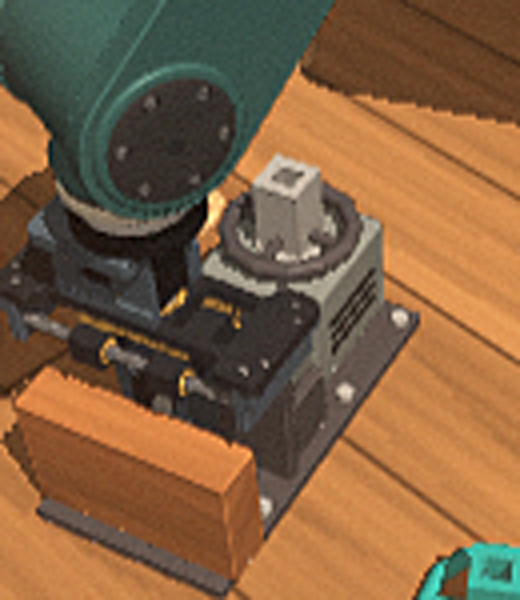

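The wheel is home at crop (290,205) and the fingers are in the gap gripping the flats at crop (155,390). The opening is steady at about 24.5 mm with 50 N, so I'm handing in.

```bash
python3 -c "
from h import *
print(ticket.hand_in())"
```

```text
the job is handed in; nothing more can be done
None
```

I handed the job in with the handwheel home on the shaft and let go, and the bolt head gripped on its flats at 50 N, its opening steady at about 24.5 mm; no verdict came back.

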